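Screw the hose elbow into the clamped coupling, snug plus thirty degrees

ROBOT

A 6-joint arm with a two-finger parallel gripper is mounted at the origin on a cart in front of the work surface, level with it; the furniture and walls round the work are solid. World frame = base frame: x ahead of the robot, y to its left, z up, the work surface at z = 0. Lengths are in m, angles in rad, forces in N, time in s.
With the tool pointing down it reaches from about 0.325 to 0.775 m from the base axis. Payload 5.5 kg.
Tool frame: the origin (TCP) lies between the finger pads; the fingertips stand 8 mm ahead of it and the grasp point (between the pads) lies 11 mm behind it (tcp_to_tips is the distance from the TCP to the fingertips, in m); z points along the fingers, y is the line along which they close (so a half turn about z gives the same grasp; the last joint's range is limited). The gripper opens to 88 mm and grips with 3 to 60 N. Pads are 20 mm wide; open, the fingers measure 115 mm over their backs; the gripper's body (75 mm by 178 mm) begins 61 mm behind the grasp point.
Start: joints at [-1.313, 0.091, 1.231, -0, 1.82, -0.057], TCP at [0.186, -0.571, 0.231] pointing down, gripper open.
Joint ranges: [-2.87, 2.87], [-0.86, 2.18], [0.17, 2.46], [-1.51, 4.65], [0.06, 2.69], [-2.65, 2.65]. Speed limits (rad/s): [2.57, 2.57, 3.01, 3.14, 3.14, 3.14].

INTERFACE

Orientations are given as a unit quaternion [w, x, y, z].
In Python, from bench import * gives the robot as it stands. Calls block until the motion is done:
- move_to(position, orientation): joint-space move of the TCP to a pose.
- move_l(position, speed=0.15, orientation=None): straight line of the TCP; orientation=None keeps the orientation; speed is the mean speed in m/s.
- movej(angles): joint-space move.
- gripper_open() and close(): open the fingers fully, or close them until they stop; the grip force is fixed at half the most.
- hold(seconds).
- inverse_kinematics(position, orientation): joint angles nearest the present ones, or None.
- state(): the state.
- get_image(name): name is "scene" or "top" or "wrist"; returns a dict with "frame" (384x512x3 uint8, blue, green, red), "depth" (384x512 float32, m along the optical axis (not along the pixel's ray), 0 where there is no reading), "camera_matrix" (3x3 intrinsics, pixels), "view" (4x4, takes a point from world to camera coordinates). Camera axes: x right, y up, looking along -z (the intrinsics and any distortion apply to the point x, -y, -z); pixel columns grow to the right and rows downward; lengths in m; the calibration is good to about 2 mm. The wrist camera is an equidistant fisheye: a pixel r from the principal point sees the ray r / f radians off the axis. A picture is of the moment at which its call begins.
A pose or a line that the arm cannot do raises IKError and nothing moves.
- job_done(): hands the job in; it is judged then, once.
The state is a dict: "time": time; "joint_pos": joint angles; "dq": joint speeds; "joint_torque": joint torques, N m; "ee_pos": TCP position; "ee_rot": TCP orientation; "ft_force": force on the tool from outside, world axes, zero at the start; "moment": the same for the moment, N m; "finger_gap": finger opening in m; "finger_force": force on a finger pad.
Only numpy, scipy, OpenCV 4.12 (cv2) and the standard library are available. Lean on these libraries where they do the work, as an engineer would, in place of code of your own. Each camera call takes 0.05 s, during which the arm holds its last target. There are 200 camera calls.

TASK

Plug the brass hose elbow's pinned end down into the coupling clamped in the bench vice, and screw it in clockwise (seen from above) until you feel its seal begin to resist. From there turn it about 30 degrees further, no more, and let go, leaving it upright and snug. Be gentle: do not crush the seal, do not force the fitting, and leave the tape, the spanner and the jar where they are.

Things in the scene. Friction and masses are not known exactly. Their poses are not given: they have to be found in the camera images.
- elbow: the male fitting: a loose brass hose elbow, 130 g, standing upright on the bench at the start. Origin: centre of its flat underside; z up its axis. Below, a round spigot 31 mm across and 36 mm high, its lower rim bevelled 2.5 mm; above it a square block, from whose +x side a hose barb 17 mm thick stands out to x = 53 mm, 50 mm above the underside.
- elbow_grip (a point): point on the elbow's axis 53 mm above its underside, inside the block, at a good height to grip (axes as the elbow's). The block is 32 mm (x) by 28 mm (y) and reaches from 36 to 64 mm above the underside; its flat sides at y = +-14 mm are the ones to grip.
- elbow_pin (a point): centre of the steel cross pin through the spigot, on the axis 5 mm above the underside. The pin is 6 mm thick, lies along the elbow's x axis and stands 5 mm out of the spigot on both sides (41 mm end to end).
- coupling: the female fitting: a round aluminium cup held fixed in the jaws of the blue bench vice, open at the top. Origin: centre of the cup's underside, level with the jaw tops; z up. 54 mm across outside, 32 mm high. When the elbow is plugged in all the way its underside lies on the seal, 8 to 17 mm above this origin, and it turns freely clockwise for roughly 20 to 95 degrees.
- coupling_mouth (a point): centre of the cup's mouth, 32 mm above the coupling's origin, same axes. The hole is 33.4 mm across, with two slots for the elbow's pin on the +x and -x sides, each 11 mm wide, 22 mm from the axis to the end, marked by red lines on the rim and outside. The elbow goes in with its x axis along this x axis, either way round, within about 7 degrees.
- seal_cartridge: the seal at the bottom of the cup: a black sprung rubber ring 31.6 mm across. This is the pose of its fixed housing, 3 mm above the coupling's origin: how high the ring itself sits differs by 8 mm from start to start and is not measured. It yields 1 mm for each 3.6 N and is crushed by more than 22 N.
- thread (a point): on the axis inside the cup, 20 mm above its origin. Two steep right-hand threads run clockwise from the slots under the rim, 7 mm down per radian. Where the pin meets them resistance begins: torque and pull down rise evenly, to about 0.2 N m and 12 N after 30 degrees; a gripper that does not go down with the thread is pulled harder. The thread holds by friction when let go (a new grip is fine). End stop 145 degrees from the slots.
- insulating_tape: a roll of black tape, 60 mm in diameter, 18 mm high, lying on the bench: leave it alone. Origin: centre of its underside.
- spanner: a steel spanner, 27x177x5 mm, lying on the bench: leave it alone. Origin: centre of its underside, long axis y.
- flux_jar: a small yellow jar with a black lid, 52 mm in diameter, 36 mm high: leave it alone. Origin: centre of its underside.
There are look-alikes about, which are no part of the job. Of the things that look like the elbow, the larger one is meant.

How it is judged:
On the way:
1. the elbow is plugged into the coupling: upright, on its axis, its pin below the rim (horizontal distance between elbow and coupling below 0.004 m and angle between elbow's own z axis and vertical below 0.12 rad and z of elbow in the frame of coupling below 0.019 m), for 0.2 s.
At the end, for the whole second after the job is handed in: The elbow rests in the coupling, upright within 0.12 rad, within 4 mm of its axis, its underside under 14.5 mm above the coupling's origin, and, held by the thread alone, presses on the seal with 9 to 16.5 N (30 degrees past the onset of resistance gives 12 to 15 N) (horizontal distance between elbow and coupling below 0.004 m and angle between elbow's own z axis and vertical below 0.12 rad and z of elbow in the frame of coupling below 0.0145 m and contact force between elbow and seal_cartridge between 9 and 16.5 N and linear speed of elbow below 0.01 m/s); the robot touches nothing.
It fails at once if the seal is crushed (more than 22 N on it) (contact force between elbow and seal_cartridge above 22 N).
It fails at once if the elbow is forced against the coupling (more than 60 N) (contact force between elbow and coupling above 60 N).
It fails at once if the insulating tape is moved by more than 30 mm (distance of insulating_tape from where it was at the start of the episode above 0.03 m).
It fails at once if the spanner is moved by more than 30 mm (distance of spanner from where it was at the start of the episode above 0.03 m).
It fails at once if the flux jar is moved by more than 30 mm (distance of flux_jar from where it was at the start of the episode above 0.03 m).
It also fails if it takes over 56 s, if anything falls off the work surface, if the arm or the gripper's body presses on something with over 40 N, if the wrist force passes 120 N, or if a joint passes its speed limit or range.

## Working session

There is one attempt and no reset: what is moved stays moved. The work goes in short steps, each a Python script; the robot and the scene stay as the last script left them, time stands still between calls to the robot, and variables do not carry over. Pictures are saved under pics/ and viewed, at most 10 in all, crops included, and the job is handed in when it is done.

```bash
mkdir -p pics; ls; cat > h.py <<'E'
from bench import *
import numpy as np, cv2
def snap(n):
    im=get_image(n); return im
def world(im,u,v,fish=False):
    K=im["camera_matrix"];d=float(im["depth"][int(v),int(u)])
    x=(u-K[0][2])/K[0][0]; y=(v-K[1][2])/K[1][1]
    if fish:
        r=np.hypot(x,y); s=np.tan(r)/r if r>1e-9 else 1; x*=s;y*=s
    p=np.linalg.inv(im["view"])@np.array([x*d,-y*d,-d,1]); return p[:3]
def cloud(im,fish=False):
    K=im["camera_matrix"];d=im["depth"];h,w=d.shape
    u,v=np.meshgrid(np.arange(w),np.arange(h)); x=(u-K[0][2])/K[0][0]; y=(v-K[1][2])/K[1][1]
    if fish:
        r=np.hypot(x,y)+1e-9; s=np.tan(r)/r; x=x*s;y=y*s
    P=np.stack([x*d,-y*d,-d,np.ones_like(d)],-1)@np.linalg.inv(im["view"]).T
    P=P[...,:3]; P[d==0]=np.nan; return P
E
python3 - <<'E'
from h import *
import pickle
a=snap("top");b=snap("scene")
pickle.dump((a,b),open("im.pkl","wb"))
cv2.imwrite("pics/top.png",a["frame"]);cv2.imwrite("pics/scene.png",b["frame"])
print(a["camera_matrix"],a["view"],state())
E
```

```text
pics
[[438.87410854   0.         254.1386427 ]
 [  0.         438.87410854 193.51534996]
 [  0.           0.           1.        ]] [[-0.00361763 -0.9999912  -0.00212269  0.10640103]
 [ 0.99803247 -0.0037434   0.06258728 -0.55137964]
 [-0.06259468 -0.0018921   0.99803724 -1.03884694]
 [ 0.          0.          0.          1.        ]] {'time': 0.1, 'joint_pos': array([-1.31271507e+00,  9.17658159e-02,  1.23172530e+00, -9.70338002e-06,
        1.81980104e+00, -5.66659381e-02]), 'dq': array([-0.00082028, -0.00145669, -0.00382179,  0.00197387, -0.00108093,
       -0.00080334]), 'joint_torque': array([ 2.39797213e-03, -4.47857022e+01, -4.07570279e+01,  6.98953634e-02,
        2.84683082e-02, -1.00999273e-04]), 'ee_pos': array([ 0.1856981 , -0.57028421,  0.22965325]), 'ee_rot': array([-8.44974837e-04,  9.87642142e-01,  1.56723571e-01, -9.01113105e-05]), 'ft_force': array([ 0.374893  , -0.54919549,  0.2287987 ]), 'moment': array([ 0.00210488, -0.07077225, -0.01296412]), 'finger_force': 0.0, 'finger_gap': 0.08760060670647686}
```

View pics/top.png

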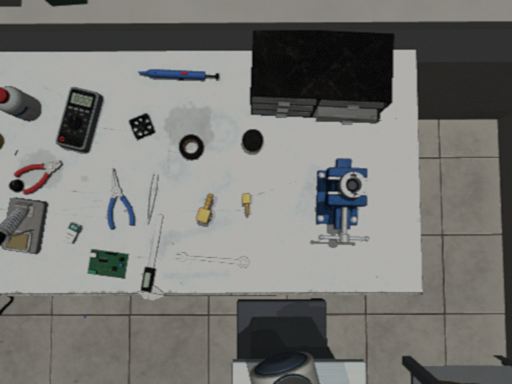

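View pics/scene.png

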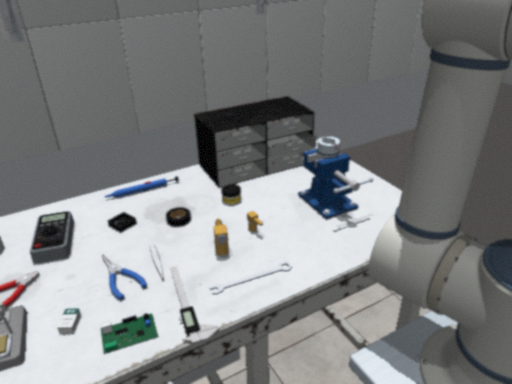

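The top view shows the elbow's block at about (204,215) with its barb up to (210,197). The coupling in the blue vice is at (352,184), and the smaller look-alike is at (247,202). Next I'll turn these into positions.

```bash
python3 - <<'E'
from h import *
import pickle
a,b=pickle.load(open("im.pkl","rb"))
P=cloud(a);np.set_printoptions(precision=3,suppress=True)
E=P[190:228,192:220].reshape(-1,3);E=E[E[:,2]>.045]
top=E[E[:,2]>.06]
print("elbow",len(E),E.mean(0),E.min(0),E.max(0),"block",len(top),top.mean(0))
t=top[:,:2].astype(np.float32);print(cv2.minAreaRect(t))
bb=E[(E[:,2]<.06)];print("barb",bb.mean(0),len(bb), bb.min(0),bb.max(0))
print("z at block",P[206:222:3,198:214:3,2])
C=P[165:205,332:372];print(C[::4,::4,2])
for n,im in(("top",a),("scene",b)):
    pass
c=C.reshape(-1,3);zt=np.nanpercentile(c[:,2],97);r=c[c[:,2]>zt-.008];print("rim",zt,len(r),r.mean(0),cv2.minEnclosingCircle(r[:,:2].astype(np.float32)))
Q=cloud(b)
q=Q[130:165,310:350].reshape(-1,3);zt=np.nanpercentile(q[:,2],95);print("scene rim",zt)
cv2.imwrite("pics/crop.png",np.hstack([cv2.resize(a["frame"][160:210,327:377],(400,400),interpolation=3),cv2.resize(a["frame"][185:235,180:230],(400,400),interpolation=3)]))
E
```

```text
elbow 281 [0.511 0.217 0.06 ] [0.482 0.2   0.046] [0.551 0.238 0.069] block 163 [0.501 0.222 0.064]
((0.5071936249732971, 0.21947471797466278), (0.027479827404022217, 0.048501383513212204), 71.43367004394531)
barb [0.526 0.212 0.055] 118 [0.482 0.2   0.046] [0.551 0.238 0.06 ]
z at block [[ 0.001 -0.001  0.052  0.057  0.002 -0.   ]
 [-0.002  0.063  0.068  0.064 -0.002 -0.001]
 [ 0.061  0.063  0.066  0.064  0.062 -0.005]
 [ 0.063  0.067  0.065  0.061  0.047 -0.001]
 [ 0.068  0.064  0.062  0.065  0.034 -0.002]
 [ 0.057  0.065  0.063  0.065 -0.002  0.   ]]
[[ 0.     0.079  0.088  0.088  0.086  0.002  0.     0.     0.003  0.001]
 [ 0.132  0.128  0.132  0.131  0.129  0.129  0.129  0.129  0.131  0.002]
 [ 0.129  0.132  0.13   0.126  0.164  0.166  0.166  0.133  0.128  0.   ]
 [ 0.127  0.131  0.129  0.161  0.167  0.137  0.159  0.164  0.162 -0.001]
 [ 0.061  0.078  0.153  0.162  0.148  0.149  0.151  0.158  0.165  0.001]
 [ 0.061  0.085  0.154  0.162  0.152  0.147  0.147  0.15   0.162  0.001]
 [ 0.064  0.081  0.144  0.164  0.146  0.15   0.151  0.164  0.165  0.002]
 [ 0.126  0.127  0.128  0.16   0.163  0.138  0.159  0.165  0.131 -0.   ]
 [ 0.132  0.132  0.133  0.132  0.148  0.162  0.141  0.135  0.132 -0.   ]
 [ 0.131  0.132  0.13   0.131  0.134  0.134  0.133  0.135  0.131 -0.005]]
rim 0.1656734434183789 315 [ 0.561 -0.102  0.164] ((0.5611439943313599, -0.10212530940771103), 0.027052374556660652)
scene rim 0.161851687754961
```

View pics/crop.png

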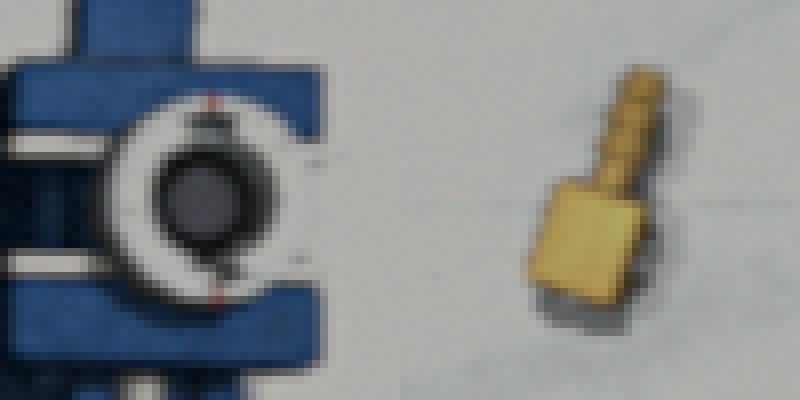

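Sizes and heights check out: the block top is at 64 mm and the rim is 54 mm across at z≈0.164. The elbow's yaw is about -18° and the slots' is about +2°. I'll hover over the elbow with tool yaw 162°, which leaves room for the clockwise turn, and take a closer look.

```bash
cat >> h.py <<'E'
def q(deg): 
    a=np.radians(deg)/2; return [0,np.cos(a),np.sin(a),0]
E
python3 - <<'E'
from h import *
import pickle
np.set_printoptions(precision=3,suppress=True)
move_to([0.500,0.222,0.24],q(162))
s=state();print(s["time"],s["joint_pos"],s["ee_pos"])
w=snap("wrist");pickle.dump(w,open("w1.pkl","wb"));cv2.imwrite("pics/w1.png",w["frame"])
P=cloud(w,True)
m=(np.abs(P[...,0]-.51)<.06)&(np.abs(P[...,1]-.22)<.06)&(P[...,2]>.058)&(P[...,2]<.075)
t=P[m];print(len(t),t.mean(0),cv2.minAreaRect(t[:,:2].astype(np.float32)))
print(w["camera_matrix"],np.linalg.inv(w["view"])[:3,3])
print([np.argwhere(m).min(0),np.argwhere(m).max(0)], np.percentile(t[:,2],[5,50,95]))
E
```

```text
3.0917 [ 0.354 -0.049  1.357 -0.     1.834 -0.901] [0.5   0.221 0.24 ]
679 [0.5   0.224 0.062] ((0.4999752938747406, 0.2241819202899933), (0.027394726872444153, 0.033435218036174774), 71.4561538696289)
[[297.319   0.    253.089]
 [  0.    297.319 188.086]
 [  0.      0.      1.   ]] [0.435 0.243 0.393]
[array([157, 243]), array([186, 267])] [0.06  0.062 0.064]
```

View pics/w1.png

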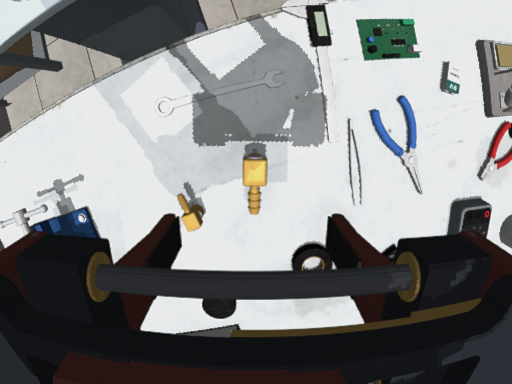

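The wrist view shows the block at (255,170) with its barb pointing down in the image, square to the fingers. Its measured centre is (0.500, 0.2235) with yaw -18.5°. I'll grasp it, lift it, and look at the coupling with the same camera geometry so the calibration bias cancels.

```bash
python3 - <<'E'
from h import *
import pickle
np.set_printoptions(precision=4,suppress=True)
Q=q(161.5)
move_l([0.500,0.2235,0.12],0.15,Q)
move_l([0.500,0.2235,0.043],0.08)
s=state();print(s["ee_pos"],s["ft_force"])
close()
s=state();print(s["time"],s["finger_gap"],s["finger_force"],s["ee_pos"],s["ft_force"])
move_l([0.500,0.2235,0.26],0.2)
hold(.2);s=state();print(s["finger_gap"],s["ft_force"],s["moment"])
move_to([0.561,-0.102,0.34],q(182))
hold(.2);s=state();print(s["time"],s["joint_pos"],s["ee_pos"],s["ft_force"],s["moment"])
w=snap("wrist");pickle.dump(w,open("w2.pkl","wb"));cv2.imwrite("pics/w2.png",w["frame"])
P=cloud(w,True)
m=(np.abs(P[...,0]-.561)<.04)&(np.abs(P[...,1]+.102)<.04)&(P[...,2]>.155)&(P[...,2]<.18)
t=P[m];print(len(t),t.mean(0),cv2.minEnclosingCircle(t[:,:2].astype(np.float32)),np.percentile(t[:,2],[5,50,95]))
a=np.argwhere(m);print(a.min(0),a.max(0))
(v0,u0),(v1,u1)=a.min(0)-8,a.max(0)+8
cv2.imwrite("pics/w2c.png",np.hstack([cv2.resize(w["frame"][v0:v1,u0:u1],(400,400),interpolation=2),cv2.resize(w["frame"],(400,300)).__class__(0) if 0 else cv2.copyMakeBorder(cv2.resize(w["frame"],(400,300)),0,100,0,0,0)]))
E
```

```text
[0.5004 0.2237 0.0438] [-0.4116  0.1654  0.0988]
6.175 0.027744944168673014 62.31564402580261 [0.5    0.2234 0.0431] [-0.5785 -1.7011  0.1358]
0.027929145340765436 [ 0.2288 -0.3606 -1.4921] [ 0.0871 -0.1312  0.0052]
9.0917 [-0.2377  0.0621  1.0654  0.0001  2.0145 -1.8449] [ 0.5611 -0.1009  0.3398] [-0.7208  0.1763 -1.6228] [ 0.0516 -0.1395  0.013 ]
956 [ 0.5595 -0.101   0.162 ] ((0.5608978271484375, -0.10093642771244049), 0.027208572253584862) [0.1595 0.1622 0.1636]
[149 230] [194 276]
```

View pics/w2c.png

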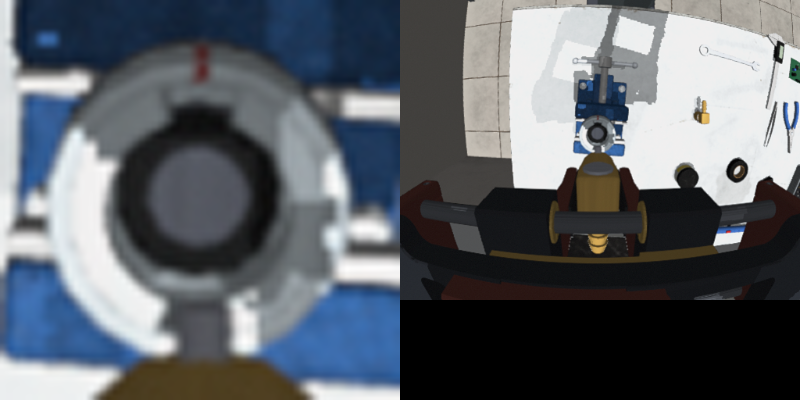

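The close-up shows the cup's mouth, with the red mark at (202,45) above and the slot at (205,330) below it, lined up vertically and so along the tool's x. The rim centre is (0.561, -0.101) and agrees with the top view. I'll lower the elbow under force watch.

```bash
cat >> h.py <<'E'
def F(n=3):
    a=[]
    for _ in range(n): hold(.02); s=state(); a.append(np.r_[s["ft_force"],s["moment"]])
    return np.mean(a,0)
def descend(x,y,z0,z1,dz,base,stop,psi=182,speed=.02,verbose=1):
    z=z0
    while z>z1+1e-6:
        z-=dz; move_l([x,y,z],speed,q(psi)); f=F(2)-base
        if verbose: print(round(state()["time"],2),round(z,4),state()["ee_pos"],f)
        if f[2]>stop: break
    return z
E
python3 - <<'E'
from h import *
np.set_printoptions(precision=4,suppress=True)
x,y=0.5609,-0.1012
move_l([x,y,.214],0.15,q(182));hold(.2)
b=F(5);np.save("base.npy",b);print(b,state()["ee_pos"])
z=descend(x,y,.214,.196,.0015,b,3)
E
```

```text
[ 0.024  -0.5577 -1.7149  0.0652 -0.1527 -0.0093] [ 0.5612 -0.1013  0.2148]
10.7 0.2125 [ 0.5609 -0.1012  0.2123] [-0.4381  0.6585  0.2665  0.0112  0.0212  0.0248]
10.98 0.211 [ 0.5608 -0.1012  0.2108] [-0.0529  0.1677 -0.2165 -0.0222  0.0181 -0.0195]
11.27 0.2095 [ 0.5609 -0.1012  0.2094] [ 0.1007  0.8329  0.0902 -0.0242  0.0439  0.0039]
11.55 0.208 [ 0.5609 -0.1012  0.2079] [-0.0704  0.1618  0.8135  0.0034  0.0029  0.0147]
11.83 0.2065 [ 0.5609 -0.1012  0.2064] [ 0.2221  0.436   1.2959 -0.0158  0.0185  0.0204]
12.12 0.205 [ 0.5609 -0.1012  0.2049] [0.684  0.7261 0.9202 0.0039 0.0148 0.0088]
12.4 0.2035 [ 0.5609 -0.1012  0.2034] [-0.2348  0.0952  1.1982 -0.0188  0.0318  0.0263]
12.68 0.202 [ 0.5609 -0.1012  0.2019] [ 0.1255  0.6579  0.3176  0.0396  0.0122 -0.0416]
12.97 0.2005 [ 0.5609 -0.1012  0.2004] [ 0.037   0.5487 -0.1132 -0.0069  0.0336 -0.0147]
13.25 0.199 [ 0.5609 -0.1012  0.1989] [0.3013 0.1239 0.1199 0.0057 0.0089 0.0195]
13.53 0.1975 [ 0.5609 -0.1012  0.1974] [ 0.3029  1.4315 -0.3631 -0.007  -0.0003  0.0358]
13.82 0.196 [ 0.5609 -0.1012  0.1959] [-0.0693  0.345  -0.2138 -0.0316  0.0208  0.0113]
```

It has gone in without catching. I'll feel for the seal now.

```bash
python3 - <<'E'
from h import *
np.set_printoptions(precision=4,suppress=True)
x,y=0.5609,-0.1012;b=np.load("base.npy");z=.196
while z>.178:
    z-=.0006; move_l([x,y,z],.02); f=F(6)-b
    print(round(state()["time"],2),round(z,4),round(state()["ee_pos"][2],5),f)
    if f[2]>2.5: break
E
```

```text
14.17 0.1954 0.19544 [ 0.1397  0.9071  0.6037 -0.0246  0.0279 -0.0017]
14.52 0.1948 0.19479 [-0.3366  0.7272  0.3784  0.0028  0.0225  0.0005]
14.87 0.1942 0.19418 [-0.0116  0.619   0.1583 -0.0099  0.0119  0.019 ]
15.22 0.1936 0.19362 [-0.1327  0.0612  0.4572  0.0095  0.0442  0.019 ]
15.57 0.193 0.19298 [-0.0662  0.4567  0.4277 -0.0057  0.0265  0.0057]
15.92 0.1924 0.19239 [-0.3307  0.7391  0.1901 -0.0181  0.015  -0.0031]
16.27 0.1918 0.19182 [-0.1573  0.8794  0.0565 -0.0035  0.0342  0.0025]
16.62 0.1912 0.1912 [ 0.3926  0.5108  0.2309 -0.0149  0.0141  0.0119]
16.97 0.1906 0.19077 [-0.3856  0.672   1.4492  0.0022  0.0854 -0.0159]
17.32 0.19 0.19028 [-0.7169  0.7106  2.9281  0.0431  0.1721  0.001 ]
```

The seal is felt at TCP z≈0.1910, with a slope of about 3 N/mm, so the underside is about 16 mm above the coupling's origin. I'll ease off to about 1 N and turn clockwise in small steps until resistance shows.

```bash
python3 - <<'E'
from h import *
np.set_printoptions(precision=3,suppress=True)
x,y=0.5609,-0.1012;b=np.load("base.npy");z=.1906;psi=182
move_l([x,y,z],.02);print(F(6)-b)
while psi>80:
    psi-=3; move_l([x,y,z],.05,q(psi)); f=F(5)-b;s=state()
    r=s["ee_rot"]
    print(round(s["time"],2),psi,round(2*np.degrees(np.arctan2(r[2],r[1])),2),s["ee_pos"],f)
    if f[2]<-1.2 or f[5]>.05 or f[2]>6: break
E
```

```text
[-0.324  0.353  2.613 -0.004  0.055 -0.   ]
18.0 179 179.08 [ 0.561 -0.101  0.191] [0.002 0.229 2.323 0.031 0.013 0.029]
18.33 176 176.1 [ 0.561 -0.101  0.191] [ 0.306  1.209  1.653  0.046 -0.004  0.017]
18.67 173 173.1 [ 0.561 -0.101  0.191] [-0.016  1.133  2.378  0.028 -0.008 -0.006]
19.0 170 170.1 [ 0.561 -0.101  0.191] [0.078 0.711 2.18  0.035 0.006 0.025]
19.33 167 167.1 [ 0.561 -0.101  0.191] [-0.132  0.837  2.297  0.021  0.02   0.005]
19.67 164 164.1 [ 0.561 -0.101  0.191] [-0.042  0.956  2.361  0.037  0.011 -0.013]
20.0 161 161.1 [ 0.561 -0.101  0.191] [-0.226  1.393  2.247  0.016 -0.    -0.014]
20.33 158 158.11 [ 0.561 -0.101  0.191] [ 0.047  0.495  2.001  0.011 -0.023  0.036]
20.67 155 155.1 [ 0.561 -0.101  0.191] [ 0.234  1.272  2.07  -0.004 -0.002  0.02 ]
21.0 152 152.1 [ 0.561 -0.101  0.191] [-0.077  0.645  1.831  0.014 -0.018  0.022]
21.33 149 149.1 [ 0.561 -0.101  0.191] [-0.411  0.664  2.223 -0.016 -0.026 -0.002]
21.67 146 146.1 [ 0.561 -0.101  0.191] [ 0.013  0.392  1.351 -0.147  0.034 -0.01 ]
22.0 143 143.09 [ 0.561 -0.101  0.19 ] [-0.831  0.045 -0.372 -0.294  0.105 -0.011]
22.33 140 140.09 [ 0.561 -0.101  0.19 ] [-0.583 -0.984 -2.676 -0.369  0.06  -0.03 ]
```

Resistance began at tool yaw ≈147°, where the pull replaced the ~2 N preload. With that preload, about 13 N on the seal corresponds to yaw ≈122°. I'll follow the thread down at 7 mm/rad, trimming z from the measured pull.

```bash
python3 - <<'E'
from h import *
np.set_printoptions(precision=4,suppress=True)
x,y=0.5609,-0.1012;b=np.load("base.npy");psi=140;trim=0
zc=lambda p:.1906-.000122*(147-p)
move_l([x,y,zc(psi)],.01);f=F(5)-b;print(psi,state()["ee_pos"],f)
while psi>122:
    if f[2]<-3: trim-=.0002
    if f[2]>2: trim+=.0002
    psi-=2; move_l([x,y,zc(psi)+trim],.02,q(psi)); f=F(5)-b;s=state();r=s["ee_rot"]
    print(round(s["time"],2),psi,round(2*np.degrees(np.arctan2(r[2],r[1])),2),s["ee_pos"],f,trim)
    if abs(f[2])>9 or f[5]>.4: break
E
```

```text
140 [ 0.5607 -0.1013  0.1899] [-2.7329 -0.9538  0.2902 -0.375   0.4641 -0.0113]
23.0 138 138.05 [ 0.5609 -0.1012  0.1897] [-2.1915 -0.485   1.2872 -0.2782  0.4224 -0.0064] 0
23.33 136 136.06 [ 0.561  -0.1011  0.1895] [-2.0869  0.0379  2.1778 -0.1898  0.3233  0.0346] 0
23.67 134 134.06 [ 0.561  -0.1012  0.1893] [-1.5411 -0.4863  1.6189 -0.2775  0.2837  0.0035] 0.0002
24.0 132 132.05 [ 0.561  -0.1013  0.1891] [-1.1214 -0.4187  2.2223 -0.3197  0.2819  0.0169] 0.0002
24.33 130 130.05 [ 0.5609 -0.1012  0.1889] [-1.009  -0.7288  1.3008 -0.3839  0.2276  0.0057] 0.0004
24.67 128 128.05 [ 0.561  -0.1012  0.1886] [-1.026  -0.5676  1.2461 -0.4089  0.134  -0.0008] 0.0004
25.0 126 126.06 [ 0.5611 -0.1011  0.1885] [-0.0176 -0.2604  1.8214 -0.2869 -0.0105 -0.0154] 0.0004
25.33 124 124.06 [ 0.561  -0.1012  0.1883] [-0.6004 -0.6851  2.814  -0.3095  0.0627  0.061 ] 0.0004
25.67 122 122.05 [ 0.5609 -0.1012  0.188 ] [ 0.1608 -0.5783  1.7957 -0.3087 -0.0183  0.0523] 0.0006000000000000001
```

The net force stays small while the gripper has sunk about 3 mm into the seal, so the thread is holding it. The torque reads low, though, so I'll check for slip by looking while still gripping.

```bash
python3 - <<'E'
from h import *
w=snap("wrist");t=snap("top")
cv2.imwrite("pics/w3.png",np.hstack([cv2.resize(w["frame"][110:360,130:400],(432,400),interpolation=2),cv2.resize(t["frame"][150:210,325:380],(366,400),interpolation=2)]))
E
```

```text
(no output)
```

View pics/w3.png

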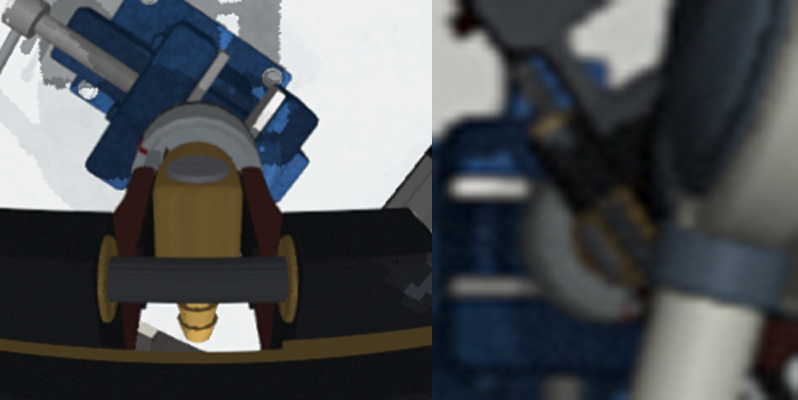

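There is no slip: the block is square between the pads and the barb is in line, about 60° round from the slots. I'll turn 2° more to centre the estimate, release, and back straight off.

```bash
python3 - <<'E'
from h import *
np.set_printoptions(precision=4,suppress=True)
x,y=0.5609,-0.1012;b=np.load("base.npy")
move_l([x,y,.1880],.02,q(120));hold(.3);print(F(6)-b,state()["ee_pos"])
gripper_open();hold(.2);s=state();print(s["time"],s["finger_gap"],s["finger_force"],s["ft_force"])
move_l([x,y,.30],.12)
hold(.2)
w=snap("wrist");P=cloud(w,True)
m=(np.hypot(P[...,0]-.561,P[...,1]+.101)<.03)&(P[...,2]>.185)&(P[...,2]<.23)
t=P[m];tt=t[t[:,2]>np.median(t[:,2])-.005];print(len(tt),tt.mean(0),np.percentile(tt[:,2],[5,50,95]),cv2.minAreaRect(tt[:,:2].astype(np.float32)))
A=np.c_[tt[:,:2]-tt[:,:2].mean(0),np.ones(len(tt))];print("tilt",np.linalg.lstsq(A,tt[:,2],rcond=None)[0])
cv2.imwrite("pics/w4.png",w["frame"][60:300,110:420]);print(state()["time"])
E
```

```text
[ 0.6512 -0.2077 -0.2527 -0.2799 -0.0813  0.0572] [ 0.5609 -0.1012  0.1878]
27.65 0.0882023936711396 0.0 [-0.4056 -0.8404  0.1362]
1167 [ 0.5609 -0.1002  0.2068] [0.2042 0.207  0.2081] ((0.5637889504432678, -0.1049000471830368), (0.027434956282377243, 0.04358804598450661), 29.211591720581055)
tilt [ 0.0211 -0.0316  0.2068]
28.9833
```

View pics/w4.png

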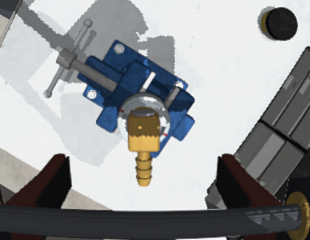

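The wrist view shows the elbow upright in the cup with its barb at (143,170), fingers clear. Its yaw is -60.8° against the commanded -60°, so it hasn't sprung back, and its underside is about 12.5 mm above the coupling's origin. Handing in.

```bash
python3 -c "
from bench import *
print(job_done())"
```

```text
the job is handed in; nothing more can be done
None
```

The elbow is plugged in, screwed about 27° past where the seal began to resist, released upright and handed in; I estimate 11.5–13.5 N on the seal (9–16.5 N required), but no verdict came back.

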